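# Find the key that turns the control box's switch

### The job

Only one of the three look-alike keys in the blue rack works the key switch of the grey control box, and you cannot see which: try them one after another. Leave the right key pushed fully home in the switch, turned clockwise to its stop, and let go of it; any key that did not work goes back upright, fully down, into the rack. Leave all the other things on the bench where they stand.

Things in the scene. Friction and masses are not known exactly. Their poses are not given: they have to be found in the camera images.
- key_a_bow (a point): one of three look-alike keys standing in the rack (which place varies); point: centre of its black bow, on the shank axis. Bow 30 mm along the key's x, 8 mm thick (y), 36 mm tall; z up, blade to +x, the side of the red mark on the bow's top. Below the bow a 10 mm bare stem, then a collar (22 mm across, 4 mm thick) whose underside is 32 mm below the point, then the blade
- key_b_bow (a point): second key, outwardly the same as key_a; point: centre of its bow. Below the collar of each key the flat blade is 40 mm long and 5 mm thick and reaches from 6 mm behind the shank axis to 29 mm in front (+x). Each key lacks another tooth at the foot of its blade (hidden in the rack). About 60 g
- key_c_bow (a point): third key, outwardly the same as key_a and key_b; point: centre of its bow
- rack_top (a point): centre of the upper face of the blue rack's block (50 mm above the bench). Three slots in a row along its y, shank axes at y = -56, 0, +56 mm, each 11 mm wide in x, from 7.5 mm behind the axis to 32.5 mm in front (+y), 42 mm deep. Keys stand with the blade to the rack's +y, collar on the face, bow centre 32 mm above it
- key_rack: the blue key rack, fixed: foot 90x210 mm, block 70x190x50 mm; origin under its centre, on the bench; the row runs along its y
- control_box: grey control box, fixed, 110 mm along x, 200 mm along y, 60 mm tall; origin under its centre, on the bench. On its top a green lamp 9 mm tall at y = +50 mm, the key switch at y = -45 mm
- keyway (a point): axis of the key switch at the face of its steel disc (70 mm across), flush with the box's top; fixed axes, as the box. At rest the slot in the disc points to the box's +y: 9 mm wide, from 7.5 mm behind the axis to 30.5 mm in front. A key goes in with its blade to the box's +y until its collar rests on the disc (bow centre 32 mm above the face)
- slot (a point): the same point on the turning disc; its x axis is the direction the slot points to now. Every key goes fully in, but hidden wards, different each time, block a wrong key after 0.3 to 0.75 rad (then only the torque rises); turn it back to rest before drawing it out. Only the key with the fitting gap turns to the stop
- key_switch (a joint): angle of the key switch: 0 at rest, grows as it turns clockwise seen from above, end stop at 1.2 rad (green mark). Light friction, about 0.06 N m; it stays where it is left. The key has some 0.15 rad of play in it
- tumbler: clear light-blue plastic tumbler, 73 mm across, 115 mm tall; a bystander, origin under its centre
- adapter_brass: small brass adapter standing on its hexagon, 22x25x42 mm; a bystander, origin under its centre
- filter_a: grey round filter cartridge, 90 mm across, 58 mm tall; a bystander, origin under its centre
- filter_b: dark round filter cartridge, 90 mm across, 58 mm tall; a bystander, origin under its centre
- o_ring_tin: white round tin, 57 mm across, 26 mm tall; a bystander, origin under its centre
Things that resemble listed ones, but are neither listed nor needed, are in the scene too. What is shaped like the part that bears key_b_bow but green is not meant.

How it is judged:
At the end, for the whole second after the job is handed in: The switch is turned more than 1.05 rad (stop at 1.2) with a key in it: upright within 0.12 rad, on the axis within 6 mm and its collar within 3.5 mm of the disc. The other two keys stand at rest in the rack, within 0.15 rad of upright and fully down (within 6 mm) (value of joint key_switch above 1.05 rad and ((z of key_a_bow in the frame of keyway between 0.028 and 0.0355 m and horizontal distance between key_a_bow and keyway below 0.006 m and angle between key_a_bow's own z axis and vertical below 0.12 rad and x of key_b_bow in the frame of key_rack between -0.008 and 0.008 m and y of key_b_bow in the frame of key_rack between -0.08 and 0.08 m and z of key_b_bow in the frame of key_rack between 0.074 and 0.088 m and angle between each of key_b_bow, key_c_bow's own z axis and vertical below 0.15 rad and x of key_c_bow in the frame of key_rack between -0.008 and 0.008 m and y of key_c_bow in the frame of key_rack between -0.08 and 0.08 m and z of key_c_bow in the frame of key_rack between 0.074 and 0.088 m) or (z of key_b_bow in the frame of keyway between 0.028 and 0.0355 m and horizontal distance between key_b_bow and keyway below 0.006 m and angle between key_b_bow's own z axis and vertical below 0.12 rad and x of key_a_bow in the frame of key_rack between -0.008 and 0.008 m and y of key_a_bow in the frame of key_rack between -0.08 and 0.08 m and z of key_a_bow in the frame of key_rack between 0.074 and 0.088 m and angle between each of key_a_bow, key_c_bow's own z axis and vertical below 0.15 rad and x of key_c_bow in the frame of key_rack between -0.008 and 0.008 m and y of key_c_bow in the frame of key_rack between -0.08 and 0.08 m and z of key_c_bow in the frame of key_rack between 0.074 and 0.088 m) or (z of key_c_bow in the frame of keyway between 0.028 and 0.0355 m and horizontal distance between key_c_bow and keyway below 0.006 m and angle between key_c_bow's own z axis and vertical below 0.12 rad and x of key_a_bow in the frame of key_rack between -0.008 and 0.008 m and y of key_a_bow in the frame of key_rack between -0.08 and 0.08 m and z of key_a_bow in the frame of key_rack between 0.074 and 0.088 m and angle between each of key_a_bow, key_b_bow's own z axis and vertical below 0.15 rad and x of key_b_bow in the frame of key_rack between -0.008 and 0.008 m and y of key_b_bow in the frame of key_rack between -0.08 and 0.08 m and z of key_b_bow in the frame of key_rack between 0.074 and 0.088 m)) and linear speed of each of key_a, key_b, key_c below 0.02 m/s); the robot touches nothing.
It fails at once if one of the other things on the bench is shifted by more than 30 mm (distance of any of tumbler, adapter_brass, filter_a, filter_b, o_ring_tin from where it was at the start of the episode above 0.03 m).
It also fails if it takes over 72 s, if anything falls off the work surface, if the arm or the gripper's body presses on something with over 40 N, if the wrist force passes 120 N, or if a joint passes its speed limit or range.

### The arm

A 7-joint arm with a two-finger parallel gripper is mounted at the origin on a cart in front of the work surface, level with it; the furniture and walls round the work are solid. World frame = base frame: x ahead of the robot, y to its left, z up, the work surface at z = 0. Lengths are in m, angles in rad, forces in N, time in s.
With the tool pointing down it reaches from about 0.35 to 0.9 m from the base axis. Payload 7.2 kg.
Tool frame: the origin (TCP) lies on the front face of the gripper's body, between the roots of the fingers; the fingertips stand 73 mm ahead of it and the grasp point (between the pads) lies 54 mm ahead of it (hold_point_z is the distance from the TCP to the grasp point, in m); z points along the fingers, y is the line along which they close (so a half turn about z gives the same grasp; the last joint's range is limited). The gripper opens to 85 mm and grips with 20 to 120 N. Pads are 22 mm wide; open, the fingers measure 114 mm over their backs; the gripper's body (76 mm by 85 mm) begins 54 mm behind the grasp point. The pads swing forward as they close: fully open they stand 13 mm farther back than shut.
Start: joints at [1.122, 0.411, -0.013, 1.596, 0.006, 1.134, -0.082], TCP at [0.232, -0.58, 0.304] pointing down, gripper open.
Joint ranges: [-2.95, 2.95], [-0.29, 1.99], [-1.47, 1.44], [0.14, 2.54], [-1.03, 4.17], [0.13, 1.85], [-2.86, 2.86]. Speed limits (rad/s): [2.39, 2.39, 3.01, 3.01, 3.14, 3.14, 3.14].

### API

Orientations are given as a 3x3 rotation matrix whose columns are the frame's x, y, z axes.
In Python, from workcell import * gives the robot as it stands.
- The arm moves only by the tool carry_out, never from a script. Its argument "plan" is text: rows parted by semicolons, each of 6 numbers parted by spaces: the shift along the world's x, y, z in units of 40 mm (1.0 is 40 mm), then the turn, a rotation vector about the world's x, y, z in units of 5 degrees (1.0 is 5 degrees). In form: tx ty tz rx ry rz; .... A call has 1 to 20 rows; each row shifts and turns the commanded pose from where the row before left it; what a row does not reach is not made up. A row lasts 1/12 s, in which the tool goes at most 41.7 mm and 7.16 degrees, less where a joint would pass 70% of its speed; a pose out of reach is approached as far as the arm can. A call is refused whole if a number of a shift passes 1 or a number of a turn 1, either way. A call with a gripper value outside its range is refused whole. "claw" is the opening, from -1 (shut) to 1 (fully open), set as the call begins (left out, the last holds). The fingers move at their own pace and stop on an object; "force" is the grip in N (left out, the last holds). Time passes only in rows, so rows that do not move let the fingers close. It gives the time, the measured TCP pose, the force, the opening and the grip force at its end, in the units of the state.
- sense(): the state, without advancing time (a new reading comes with each control period).
- snapshot(name): name is "scene" or "top"; returns a dict with "image" (480x640x3 uint8, blue, green, red), "fx", "fy", "cx", "cy" (pixels), "pose" (4x4, takes a point from camera to world coordinates). Camera axes: x right, y down, z forward; pixel columns grow to the right and rows downward; lengths in m; the calibration is good to about 2 mm. A picture is of the moment at which its call begins. There is no depth.
- hand_in(): hands the job in; it is judged then, once.
The state is a dict: "time": time; "joint_pos": joint angles; "dq": joint speeds; "tau": joint torques, N m; "eef_pos": TCP position; "ee_rot": TCP orientation; "wrist_force": force on the tool from outside, world axes, zero at the start; "ft_torque": the same for the moment, N m; "width": finger opening in m; "gripper_force": force on a finger pad.
Only numpy, scipy, OpenCV 4.12 (cv2) and the standard library are available. Lean on these libraries where they do the work, as an engineer would, in place of code of your own. Each camera call takes 0.05 s, during which the arm holds its last target. There are 200 camera calls.

## Working session

There is one attempt and no reset: what is moved stays moved. The work goes in short steps, Python scripts to look and compute and a tool call to move; the robot and the scene stay as the last step left them, time stands still between calls to the robot, and variables do not carry over. Pictures are saved under pics/ and viewed, at most 10 in all, crops included, and the job is handed in when it is done.

Besides the shell and the picture viewer there is one more tool, called after ">>>" as name(argument=value, ...) on one line, values as JSON. carry_out: Moves the arm, as the interface text tells. Its arguments: {"type":"object","properties":{"plan":{"type":"string"},"claw":{"type":"number"},"force":{"type":"number"}},"required":["plan"]}

```bash
mkdir -p pics; cat > h.py <<'E'
from workcell import *
import numpy as np, cv2
def snap(n,f):
    s=snapshot(n); cv2.imwrite('pics/'+f,s['image']); np.savez(f'{n}.npz',**s); return s
def pix2w(s,u,v,z):
    P=s['pose']; d=P[:3,:3]@np.array([(u-s['cx'])/s['fx'],(v-s['cy'])/s['fy'],1]); o=P[:3,3]
    return o+d*(z-o[2])/d[2]
def w2pix(s,p):
    P=s['pose']; c=P[:3,:3].T@(np.array(p)-P[:3,3]); return s['fx']*c[0]/c[2]+s['cx'],s['fy']*c[1]/c[2]+s['cy']
E
python3 - <<'E'
from h import *
for n in('scene','top'):
    s=snap(n,n+'0.png'); print(n,s['fx'],s['cx'],s['cy'],s['pose'].round(3).tolist())
q=sense();print(q['ee_rot'],q['eef_pos'],q['time'],q['width'])
E
```

```text
scene 615.8447890770407 321.9582062524067 238.2554810709445 [[0.725, -0.362, 0.586, -0.321], [-0.688, -0.36, 0.63, -0.888], [-0.017, -0.86, -0.51, 0.856], [0.0, 0.0, 0.0, 1.0]]
top 469.1103133988256 318.6669625489977 232.04954256627906 [[0.017, -0.987, 0.158, 0.393], [-1.0, -0.017, -0.002, 0.031], [0.004, -0.158, -0.987, 1.224], [0.0, 0.0, 0.0, 1.0]]
[[ 9.28354726e-01  3.71694911e-01 -6.29069599e-04]
 [ 3.71695434e-01 -9.28353765e-01  1.33879856e-03]
 [-8.63745173e-05 -1.47670227e-03 -9.99998906e-01]] [ 0.23213846 -0.57992162  0.30311533] 0.1 0.08552116532632222
```

View pics/top0.png

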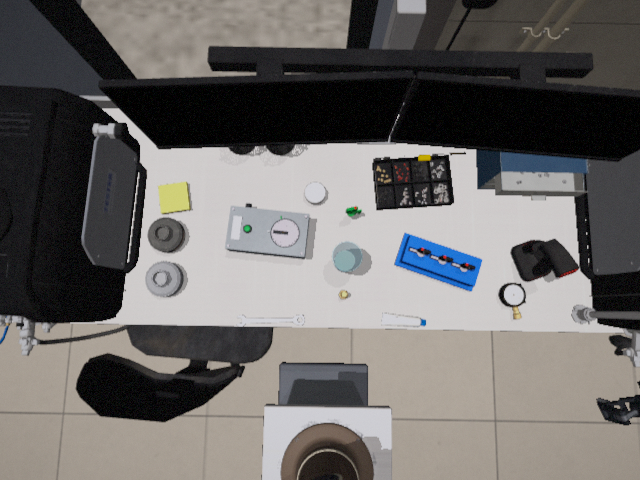

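View pics/scene0.png

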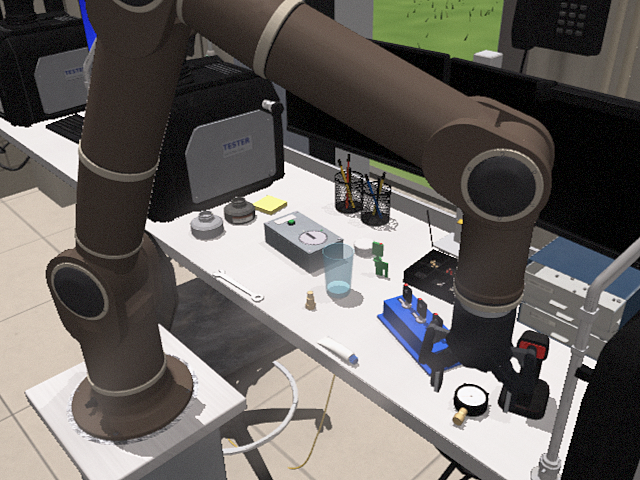

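```bash
python3 - <<'E'
from h import *
t=dict(np.load('top.npz')); s=dict(np.load('scene.npz'))
for p in([0,0,0],[.232,-.58,.3],[.5,0,0]): print(w2pix(t,p),w2pix(s,p))
im=t['image']
a=cv2.resize(im[195:270,215:320],None,fx=5,fy=5,interpolation=cv2.INTER_CUBIC)
b=cv2.resize(im[225:300,385:490],None,fx=5,fy=5,interpolation=cv2.INTER_CUBIC)
c=cv2.resize(s['image'][205:275,255:355],None,fx=2.5,fy=2.5,interpolation=cv2.INTER_CUBIC)
cv2.imwrite('pics/c.png',np.vstack([cv2.resize(a,(735,525))]))
cv2.imwrite('pics/d.png',cv2.resize(b,(735,525)))
E
```

```text
(np.float64(326.5256220033675), np.float64(470.4091940939973)) (np.float64(132.63984980036741), np.float64(394.24951152618263))
(np.float64(637.9691361490942), np.float64(399.015622918179)) (np.float64(474.53660132735394), np.float64(366.5028174976086))
(np.float64(329.25632232553295), np.float64(266.0687043327694)) (np.float64(321.3926561507025), np.float64(287.85729913589853))
```

View pics/c.png

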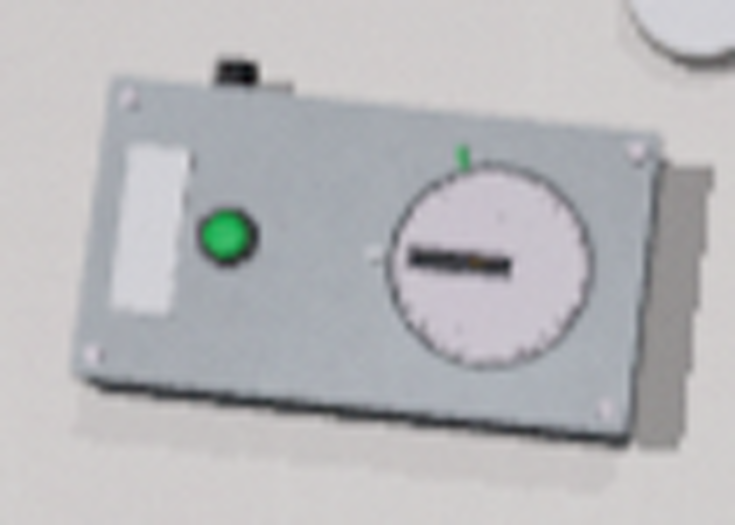

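View pics/d.png

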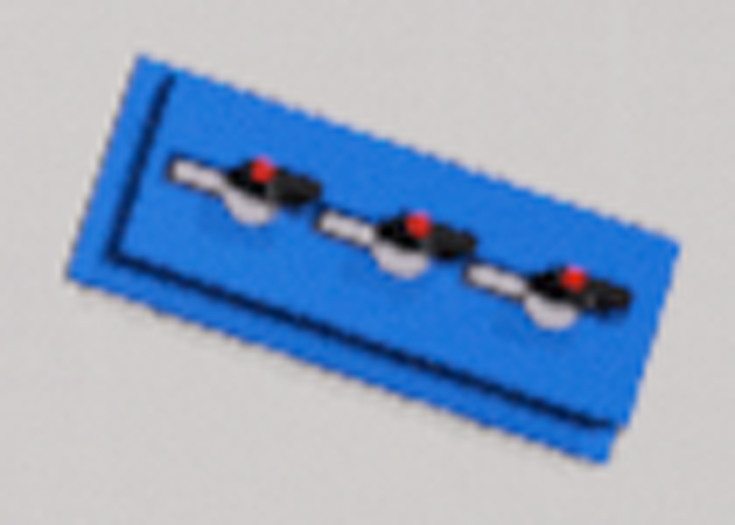

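```bash
python3 - <<'E'
from h import *
t=dict(np.load('top.npz'))
def g(l,o,z): return np.array([pix2w(t,o[0]+(u+.5)/7-.5,o[1]+(v+.5)/7-.5,z) for u,v in l])
B=g([(115,78),(662,133),(630,440),(78,378)],(215,195),.06)
R=g([(172,75),(682,243),(624,422),(112,258)],(385,225),.05)
for n,C in(('box',B),('rack',R)):
    print(n,C.round(4).tolist(),'sides',[np.linalg.norm(C[i]-C[i-1]).round(4) for i in range(4)],'c',C.mean(0).round(4))
    d=C[0]-C[1]+C[3]-C[2]; e=C[0]-C[3]+C[1]-C[2]
    print('yaw of y axis from world y', np.degrees(np.arctan2(-d[0],d[1])),'x axis yaw',np.degrees(np.arctan2(e[1],e[0])))
print('disc',g([(490,265)],(215,195),.06)); 
print('slot ends',g([(407,258),(512,267)],(215,195),.06))
print('lamp',g([(226,237)],(215,195),.069))
print('bow top ends',g([(232,172),(318,192),(385,225),(472,245),(540,278),(628,298)],(385,225),.094).round(4).tolist())
print('blade tips at rackface',g([(170,168),(318,217),(467,269)],(385,225),.054).round(4).tolist())
print('tumbler',pix2w(t,347,257,.115), 'ad',pix2w(t,344,295,.04),'tin',pix2w(t,315,193,.026))
E
```

```text
box [[0.6435, 0.2525, 0.06], [0.6268, 0.0542, 0.06], [0.5152, 0.0633, 0.06], [0.534, 0.2606, 0.06]] sides [np.float64(0.1098), np.float64(0.1991), np.float64(0.1119), np.float64(0.1982)] c [0.5799 0.1577 0.06  ]
yaw of y axis from world y -5.131624389634339 x axis yaw -4.460014082898999
rack [[0.5772, -0.2001, 0.05], [0.5194, -0.3827, 0.05], [0.455, -0.3595, 0.05], [0.5104, -0.1777, 0.05]] sides [np.float64(0.0705), np.float64(0.1915), np.float64(0.0684), np.float64(0.1901)] c [ 0.5155 -0.28    0.05  ]
yaw of y axis from world y -17.26967289400896 x axis yaw -19.158536101098303
disc [[0.57741104 0.11491265 0.06      ]]
slot ends [[0.57942928 0.14476353 0.06      ]
 [0.57682372 0.10700121 0.06      ]]
lamp [[0.58443001 0.20861183 0.069     ]]
bow top ends [[0.5366, -0.2118, 0.094], [0.5302, -0.2415, 0.094], [0.5191, -0.2645, 0.094], [0.5127, -0.2944, 0.094], [0.5016, -0.3176, 0.094], [0.4953, -0.3478, 0.094]]
blade tips at rackface [[0.5428, -0.1982, 0.054], [0.526, -0.251, 0.054], [0.5083, -0.3039, 0.054]]
tumbler [ 0.51224406 -0.03890466  0.115     ] ad [ 0.42464972 -0.03684733  0.04      ] tin [0.68883688 0.04059753 0.026     ]
```

>>> carry_out(plan="0.5 0.58 0 0 0 0.7;0.5 0.58 0 0 0 0.7;0.5 0.58 0 0 0 0.7;0.5 0.58 0 0 0 0.7;0.5 0.58 0 0 0 0.7;0.5 0.58 0 0 0 0.7;0.5 0.58 0 0 0 0.7;0.5 0.58 0 0 0 0.7;0.5 0.58 0 0 0 0.7;0.5 0.58 0 0 0 0.7;0.5 0.58 -0.3 0 0 0.7;0.5 0.58 -0.3 0 0 0.7;0.5 0.58 -0.3 0 0 0.7;0.5 0.58 -0.3 0 0 0.7;0.5 0.6 -0.3 0 0 0.2;0 0 0 0 0 0;0 0 0 0 0 0", claw=1)

```text
time: 1.52
eef_pos: [0.5328, -0.2291, 0.2427]
ee_rot: [[0.308, 0.951, -0.002], [0.951, -0.308, 0.002], [0.001, -0.002, -1.0]]
wrist_force: [-0.4, -1.3, -0.1]
width: 0.0855
gripper_force: 0.0
```

```bash
cat >> h.py <<'E'
def st(x=None,y=None,z=None,a=None):
    q=sense(); p=q['eef_pos']; R=q['ee_rot']; yaw=np.degrees(np.arctan2(R[1,1],R[0,1]))
    print('t',round(q['time'],2),'p',p.round(4),'yaw',yaw.round(2),'tilt',R[:2,2].round(4),'F',np.round(q['wrist_force'],1),'T',np.round(q['ft_torque'],2),'w',round(q['width'],4),'gf',round(float(np.max(q['gripper_force'])),1))
    if x is not None: print('units to go',((np.array([x,y,z])-p)/.04).round(3),'turn',((a-yaw)/5).round(3),'tiltfix rx,ry: z axis x,y ->',np.degrees(np.cross(R[:,2],[0,0,-1])/5).round(3))
E
python3 -c "
from h import *
st(.533,-.2266,.139,-17.9)"
```

```text
t 1.52 p [ 0.5328 -0.2291  0.2427] yaw -17.95 tilt [-0.0018  0.0018] F [-0.4 -1.3 -0.1] T [-0.02  0.01  0.02] w 0.0855 gf 0.0
units to go [ 0.004  0.063 -2.592] turn 0.011 tiltfix rx,ry: z axis x,y -> [-0.021 -0.021 -0.   ]
```

>>> carry_out(plan="0 0.06 -0.5 0 0 0;0 0 -0.5 0 0 0;0 0 -0.5 0 0 0;0 0 -0.5 0 0 0;0 0 -0.4 0 0 0;0 0 -0.2 0 0 0;0 0 0 0 0 0")

```text
time: 2.1
eef_pos: [0.5308, -0.23, 0.1384]
ee_rot: [[0.314, 0.95, -0.003], [0.95, -0.314, 0.001], [-0.0, -0.003, -1.0]]
wrist_force: [-0.5, 1.1, 1.4]
width: 0.0857
gripper_force: 0.0
```

>>> carry_out(plan="0 0 0 0 0 0;0 0 0 0 0 0;0 0 0 0 0 0;0 0 0 0 0 0;0 0 0 0 0 0;0 0 0 0 0 0;0 0 0 0 0 0;0 0 0 0 0 0;0 0 0 0 0 0;0 0 0 0 0 0", claw=-1, force=70)

```text
time: 2.93
eef_pos: [0.5326, -0.2291, 0.1401]
ee_rot: [[0.312, 0.95, 0.001], [0.95, -0.312, -0.0], [-0.0, 0.001, -1.0]]
wrist_force: [1.5, -1.0, 1.8]
width: 0.007
gripper_force: 70.2
```

```bash
python3 -c "
from h import *
st(.533,-.2266,.139,-17.9)
st(.5774,.1149,.27,-4.6)
snap('scene','g1.png');s=dict(np.load('scene.npz'))
u,v=map(int,w2pix(s,[.533,-.2266,.09]));print(u,v)
cv2.imwrite('pics/g1c.png',cv2.resize(s['image'][v-70:v+70,u-90:u+90],None,fx=4,fy=4,interpolation=cv2.INTER_CUBIC))"
```

```text
t 2.93 p [ 0.5326 -0.2291  0.1401] yaw -18.18 tilt [ 0.0008 -0.0003] F [ 1.5 -1.   1.8] T [-0.12 -0.32  0.06] w 0.007 gf 70.2
units to go [ 0.01   0.063 -0.028] turn 0.056 tiltfix rx,ry: z axis x,y -> [0.003 0.009 0.   ]
t 2.93 p [ 0.5326 -0.2291  0.1401] yaw -18.18 tilt [ 0.0008 -0.0003] F [ 1.5 -1.   1.8] T [-0.12 -0.32  0.06] w 0.007 gf 70.2
units to go [1.12  8.601 3.247] turn 2.716 tiltfix rx,ry: z axis x,y -> [0.003 0.009 0.   ]
405 290
```

View pics/g1c.png

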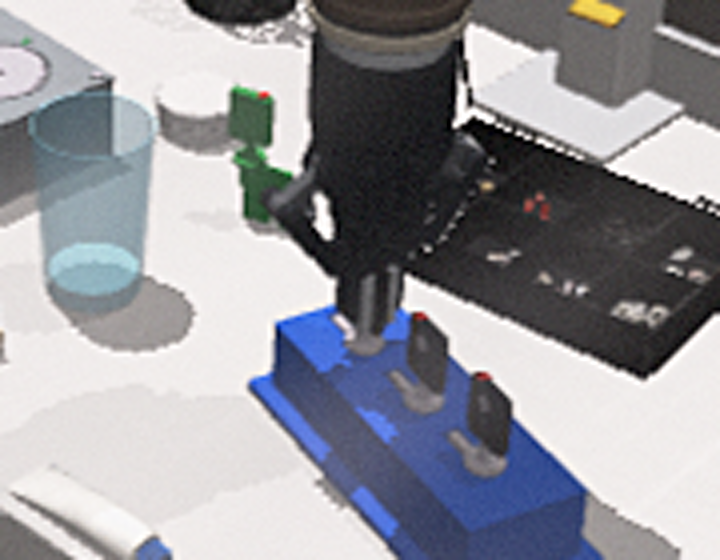

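>>> carry_out(plan="0 0 0.3 0 0 0;0 0 0.6 0 0 0;0 0 0.8 0 0 0;0 0 0.8 0 0 0;0.08 0.3 0.8 0 0 0.2;0.08 0.6 0 0 0 0.2;0.08 0.65 0 0 0 0.2;0.08 0.65 0 0 0 0.2;0.08 0.65 0 0 0 0.2;0.08 0.65 0 0 0 0.2;0.08 0.65 0 0 0 0.2;0.08 0.65 0 0 0 0.2;0.08 0.65 0 0 0 0.2;0.08 0.65 0 0 0 0.2;0.08 0.65 0 0 0 0.2;0.08 0.65 0 0 0 0.2;0.09 0.65 -0.3 0 0 0.2;0.08 0.5 -0.5 0 0 0.12;0 0.28 -0.5 0 0 0;0 0 0 0 0 0")

```text
time: 4.65
eef_pos: [0.5748, 0.127, 0.2161]
ee_rot: [[0.075, 0.997, -0.007], [0.997, -0.075, 0.0], [-0.0, -0.007, -1.0]]
wrist_force: [-1.6, -0.5, -1.1]
width: 0.0068
gripper_force: 70.2
```

>>> carry_out(plan="0 0 0 0 0 0;0 0 0 0 0 0;0 0 0 0 0 0")

```text
time: 4.9
eef_pos: [0.5781, 0.1229, 0.221]
ee_rot: [[0.082, 0.997, 0.001], [0.997, -0.082, -0.0], [-0.0, 0.001, -1.0]]
wrist_force: [-0.3, -0.2, -1.4]
width: 0.0071
gripper_force: 70.2
```

```bash
python3 -c "
from h import *
st(.5772,.1124,.205,-4.6)
s=snap('scene','g2.png');
u,v=map(int,w2pix(s,[.577,.113,.1]));print(u,v)
t=snap('top','t2.png');a,b=map(int,w2pix(t,[.577,.113,.1]))
f=lambda im,u,v,k:cv2.resize(im[v-35:v+35,u-35:u+35],(400,400),interpolation=cv2.INTER_CUBIC)
cv2.imwrite('pics/g2c.png',np.hstack([f(s['image'],u,v,0),f(t['image'],a,b,0)]));print(a,b)"
```

```text
t 4.9 p [0.5781 0.1229 0.221 ] yaw -4.68 tilt [ 0.0014 -0.0005] F [-0.3 -0.2 -1.4] T [-0.05  0.01 -0.02] w 0.0071 gf 70.2
units to go [-0.021 -0.263 -0.4  ] turn 0.016 tiltfix rx,ry: z axis x,y -> [0.005 0.016 0.   ]
311 224
284 230
```

View pics/g2c.png

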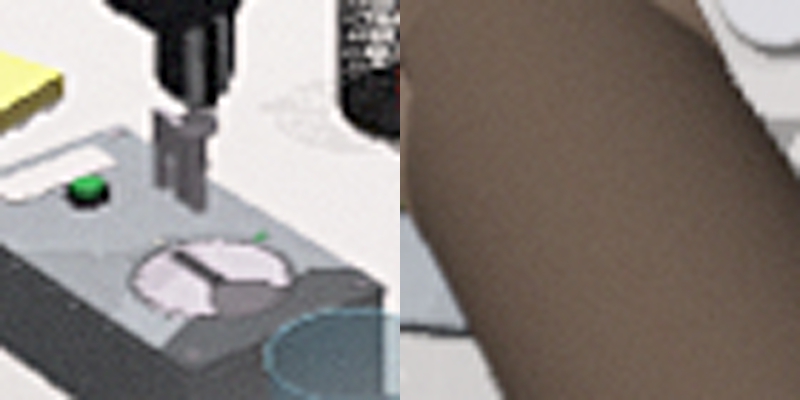

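```bash
python3 -c "
from h import *
s=dict(np.load('scene.npz'))
p=np.array([.5781,.1229,.221]);a=np.radians(85.3);d=np.array([np.cos(a),np.sin(a),0]);n=np.array([d[1],-d[0],0])
for off in(0,.0025,.005):
  for l in(-.006,.029):
    for w in(-.0025,.0025):
      for z in(-.1301,-.0901):
        u,v=w2pix(s,p+d*(off+l)+n*w+[0,0,z]); print(off,l,w,z,round((u-276)*400/70),round((v-189)*400/70))
"
python3 - <<'E'
import cv2
im=cv2.imread('pics/g2.png'); cv2.imwrite('pics/z.png',cv2.resize(im[200:250,285:345],(780,600)[:2],interpolation=cv2.INTER_CUBIC))
E
```

```text
0 -0.006 -0.0025 -0.1301 197 216
0 -0.006 -0.0025 -0.0901 194 136
0 -0.006 0.0025 -0.1301 206 213
0 -0.006 0.0025 -0.0901 203 133
0 0.029 -0.0025 -0.1301 148 187
0 0.029 -0.0025 -0.0901 145 108
0 0.029 0.0025 -0.1301 157 183
0 0.029 0.0025 -0.0901 154 104
0.0025 -0.006 -0.0025 -0.1301 193 214
0.0025 -0.006 -0.0025 -0.0901 191 134
0.0025 -0.006 0.0025 -0.1301 202 211
0.0025 -0.006 0.0025 -0.0901 200 131
0.0025 0.029 -0.0025 -0.1301 145 185
0.0025 0.029 -0.0025 -0.0901 142 106
0.0025 0.029 0.0025 -0.1301 154 181
0.0025 0.029 0.0025 -0.0901 151 102
0.005 -0.006 -0.0025 -0.1301 190 212
0.005 -0.006 -0.0025 -0.0901 187 132
0.005 -0.006 0.0025 -0.1301 199 209
0.005 -0.006 0.0025 -0.0901 196 129
0.005 0.029 -0.0025 -0.1301 142 183
0.005 0.029 -0.0025 -0.0901 139 104
0.005 0.029 0.0025 -0.1301 151 179
0.005 0.029 0.0025 -0.0901 148 100
```

View pics/z.png

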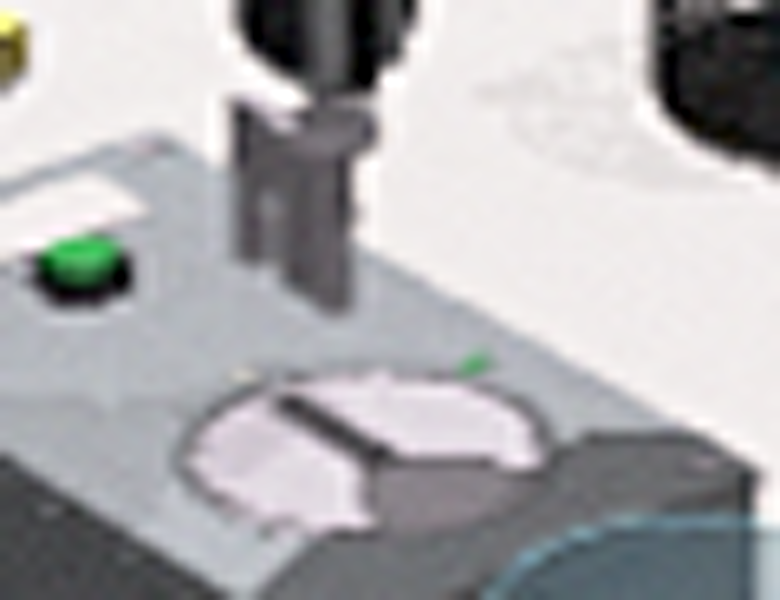

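```bash
python3 -c "
from h import *
s=dict(np.load('scene.npz'))
k=lambda u,v:(285+(u+.5)/13-.5,200+(v+.5)/12-.5)
a=np.radians(85.4);d=np.array([np.cos(a),np.sin(a),0]);n=np.array([d[1],-d[0],0]);c=np.array([.5774,.1149,.06])
for w in(-.0045,.0045): print(w2pix(s,c+.0305*d+w*n))
print('meas',k(272,402),k(300,393))
for q in((272,402),(300,393)):
  e=pix2w(s,*k(*q),.06)-c; print(e@d,e@n)
# disc extents: left, top, right
for q in((180,450),(550,450),(365,365),(365,535)): e=pix2w(s,*k(*q),.06)-c; print(e@d,e@n, np.hypot(*e[:2]))
p=np.array([.5781,.1229,.221-.1301])
for q in((332,316),(354,308),(237,258),(262,265)):
  e=pix2w(s,*k(*q),p[2])-p; print('key',e@d,e@n)
"

```

```text
(np.float64(303.2763291306718), np.float64(233.4319702011373))
(np.float64(306.05037802666453), np.float64(232.28767706150907))
meas (305.46153846153845, 233.04166666666666) (307.61538461538464, 232.29166666666666)
0.028425392825712912 0.000987800334026138
0.027858165913028664 0.007554962915573844
0.024106959551371352 -0.02506056595046066 0.0347732291363463
-0.02296176846790406 0.029985679571753333 0.03776749648247152
0.0289500543732075 0.02480027828671881 0.03812032858345226
-0.026756936394436635 -0.018981639151149494 0.03280604014629591
key -0.0014044865051841885 1.9244318853788764e-05
key -0.0014956900843465357 0.00536997285132887
key 0.030544985639527473 0.001241783206846666
key 0.024907375609894547 0.0031124714992624486
```

>>> carry_out(plan="-0.02 -0.14 0 0 0 0;0 -0.13 0 0 0 0;0 0 -0.3 0 0 0;0 0 -0.3 0 0 0;0 0 0 0 0 0;0 0 -0.1 0 0 0;0 0 -0.1 0 0 0;0 0 -0.1 0 0 0;0 0 -0.1 0 0 0;0 0 0 0 0 0;0 0 0 0 0 0")

```text
time: 5.92
eef_pos: [0.5767, 0.1134, 0.1797]
ee_rot: [[0.08, 0.997, -0.0], [0.997, -0.08, 0.0], [0.0, -0.0, -1.0]]
wrist_force: [1.3, 0.5, -0.8]
width: 0.007
gripper_force: 70.1
```

```bash
python3 -c "
from h import *
st(.5772,.1124,.15,-4.6)"
```

```text
t 5.92 p [0.5767 0.1134 0.1797] yaw -4.58 tilt [-0.  0.] F [ 1.3  0.5 -0.8] T [-0.05 -0.18 -0.01] w 0.007 gf 70.1
units to go [ 0.011 -0.025 -0.742] turn -0.005 tiltfix rx,ry: z axis x,y -> [-0. -0. -0.]
```

>>> carry_out(plan="0 0 -0.15 0 0 0;0 0 -0.15 0 0 0;0 0 -0.15 0 0 0;0 0 -0.15 0 0 0;0 0 -0.1 0 0 0;0 0 -0.04 0 0 0;0 0 0 0 0 0;0 0 0 0 0 0")

```text
time: 6.58
eef_pos: [0.5768, 0.1133, 0.1502]
ee_rot: [[0.08, 0.997, 0.0], [0.997, -0.08, -0.0], [-0.0, 0.0, -1.0]]
wrist_force: [1.7, 0.0, 0.2]
width: 0.0073
gripper_force: 70.0
```

```bash
python3 -c "
from h import *
st(.5772,.1124,.15,-4.6)"
```

```text
t 6.58 p [0.5768 0.1133 0.1502] yaw -4.59 tilt [ 0.0002 -0.0001] F [1.7 0.  0.2] T [-0.1  -0.41  0.08] w 0.0073 gf 70.0
units to go [ 0.01  -0.022 -0.005] turn -0.003 tiltfix rx,ry: z axis x,y -> [0.001 0.002 0.   ]
```

>>> carry_out(plan="0 0 0 0 0 -0.8;0 0 0 0 0 -0.8;0 0 0 0 0 -0.8;-0.01 0 0 0 0 -0.8;0 0 0 0 0 -0.8;0 0 0 0 0 0")

```text
time: 7.08
eef_pos: [0.5761, 0.1133, 0.1502]
ee_rot: [[0.419, 0.908, -0.0], [0.908, -0.419, -0.0], [-0.0, -0.0, -1.0]]
wrist_force: [1.4, -1.2, -1.4]
width: 0.0068
gripper_force: 70.0
```

```bash
python3 -c "
from h import *
st()"
```

```text
t 7.08 p [0.5761 0.1133 0.1502] yaw -24.75 tilt [-0.0002 -0.0003] F [ 1.4 -1.2 -1.4] T [-0.11 -0.32 -0.04] w 0.0068 gf 70.0
```

>>> carry_out(plan="0 0 0 0 0 -0.8;-0.01 0.01 0 0 0 -0.8;0 0 0 0 0 -0.4;0 0 0 0 0 0")

```text
time: 7.42
eef_pos: [0.5757, 0.1137, 0.1502]
ee_rot: [[0.567, 0.824, -0.0], [0.824, -0.567, -0.0], [-0.001, -0.0, -1.0]]
wrist_force: [0.7, -2.0, 0.1]
width: 0.007
gripper_force: 70.1
```

```bash
python3 -c "
from h import *
st()"
```

```text
t 7.42 p [0.5757 0.1137 0.1502] yaw -34.52 tilt [-0.0005 -0.0004] F [ 0.7 -2.   0.1] T [0.12 0.08 0.31] w 0.007 gf 70.1
```

>>> carry_out(plan="0 0 0 0 0 -0.4;0 0 0 0 0 -0.4;0 0 0 0 0 0")

```text
time: 7.67
eef_pos: [0.5756, 0.1138, 0.1502]
ee_rot: [[0.622, 0.783, -0.001], [0.783, -0.622, -0.0], [-0.001, -0.0, -1.0]]
wrist_force: [1.6, -1.7, 0.1]
width: 0.0069
gripper_force: 70.7
```

```bash
python3 -c "
from h import *
st()"
```

```text
t 7.67 p [0.5756 0.1138 0.1502] yaw -38.46 tilt [-0.0007 -0.0002] F [ 1.6 -1.7  0.1] T [0.37 0.5  0.57] w 0.0069 gf 70.7
```

>>> carry_out(plan="0 0 0 0 0 -0.4;0 0 0 0 0 -0.4;0 0 0 0 0 0")

```text
time: 7.92
eef_pos: [0.5756, 0.1139, 0.1502]
ee_rot: [[0.675, 0.738, -0.001], [0.738, -0.675, -0.0], [-0.001, -0.0, -1.0]]
wrist_force: [1.5, -0.9, 2.4]
width: 0.0071
gripper_force: 74.9
```

```bash
python3 -c "
from h import *
st()"
```

```text
t 7.92 p [0.5756 0.1139 0.1502] yaw -42.44 tilt [-0.0007 -0.0001] F [ 1.5 -0.9  2.4] T [0.6  0.82 0.78] w 0.0071 gf 74.9
```

>>> carry_out(plan="0 0 0 0 0 0.9;0 0 0 0 0 0.9;0 0 0 0 0 0.9;0.01 -0.01 0 0 0 0.9;0 0 0 0 0 0.9;0 0 0 0 0 0.9;0.01 0 0 0 0 0.9;0 0 0 0 0 0.9;0 0 0 0 0 0.9;0 0 0 0 0 0.7;0 0 0 0 0 0")

```text
time: 8.83
eef_pos: [0.578, 0.1131, 0.1504]
ee_rot: [[-0.03, 1.0, 0.003], [1.0, 0.03, 0.001], [0.001, 0.003, -1.0]]
wrist_force: [4.7, 0.3, -3.3]
width: 0.0072
gripper_force: 69.8
```

```bash
python3 -c "
from h import *
st()"
```

```text
t 8.83 p [0.578  0.1131 0.1504] yaw 1.71 tilt [0.0026 0.001 ] F [ 4.7  0.3 -3.3] T [-0.02 -1.27 -0.49] w 0.0072 gf 69.8
```

>>> carry_out(plan="0 0 0 0 0 -0.7;0 0 0 0 0 -0.56;0 0 0 0 0 0;0 0 0.3 0 0 0;0 0 0.6 0 0 0;0 0 0.7 0 0 0;0 0 0.7 0 0 0;-0.08 -0.3 0.7 0 0 -0.2;-0.08 -0.6 0 0 0 -0.2;-0.08 -0.6 0 0 0 -0.2;-0.08 -0.6 0 0 0 -0.2;-0.08 -0.6 0 0 0 -0.2;-0.08 -0.6 0 0 0 -0.2;-0.08 -0.6 0 0 0 -0.2;-0.08 -0.6 0 0 0 -0.2;-0.08 -0.6 0 0 0 -0.2;-0.08 -0.6 0 0 0 -0.2;-0.08 -0.6 0 0 0 -0.2;-0.08 -0.6 0 0 0 -0.2;-0.08 -0.6 0 0 0 -0.2")

```text
time: 10.5
eef_pos: [0.5344, -0.1874, 0.2705]
ee_rot: [[0.304, 0.953, -0.001], [0.953, -0.304, 0.0], [0.0, -0.001, -1.0]]
wrist_force: [-0.2, 0.1, -0.8]
width: 0.0072
gripper_force: 70.2
```

>>> carry_out(plan="-0.07 -0.6 -0.4 0 0 -0.12;0 -0.4 -0.4 0 0 0;0 0 -0.4 0 0 0;0 0 0 0 0 0;0 0 0 0 0 0;0 0 0 0 0 0")

```text
time: 11.0
eef_pos: [0.5328, -0.2257, 0.2232]
ee_rot: [[0.315, 0.949, 0.001], [0.949, -0.315, 0.0], [0.001, 0.001, -1.0]]
wrist_force: [0.1, 0.6, -0.1]
width: 0.0069
gripper_force: 70.2
```

```bash
python3 -c "
from h import *
st(.5326,-.2291,.19,-18.2)
s=snap('scene','g3.png');
u,v=map(int,w2pix(s,[.53,-.23,.1]));print(u,v)
f=lambda im,u,v,w,h:cv2.resize(im[v-h:v+h,u-w:u+w],(400,400),interpolation=cv2.INTER_CUBIC)
u2,v2=map(int,w2pix(s,[.577,.113,.06]))
cv2.imwrite('pics/g3c.png',np.hstack([f(s['image'],u,v,50,50),f(s['image'],u2,v2,30,30)]))"
```

```text
t 11.0 p [ 0.5328 -0.2257  0.2232] yaw -18.33 tilt [0.0007 0.0004] F [ 0.1  0.6 -0.1] T [ 0.02 -0.03  0.05] w 0.0069 gf 70.2
units to go [-0.004 -0.086 -0.831] turn 0.027 tiltfix rx,ry: z axis x,y -> [-0.005  0.008  0.   ]
405 288
```

View pics/g3c.png

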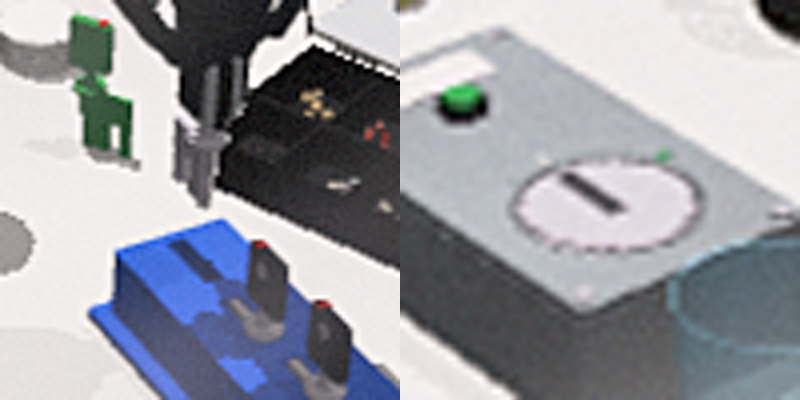

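>>> carry_out(plan="0 -0.08 -0.3 0 0 0;0 0 -0.4 0 0 0;0 0 -0.2 0 0 0;0 0 -0.2 0 0 0;0 0 -0.1 0 0 0;0 0 -0.1 0 0 0;0 0 0 0 0 0")

```text
time: 11.63
eef_pos: [0.5324, -0.2297, 0.1698]
ee_rot: [[0.317, 0.949, 0.0], [0.949, -0.317, 0.0], [0.0, -0.0, -1.0]]
wrist_force: [0.6, 0.9, -1.7]
width: 0.007
gripper_force: 70.1
```

>>> carry_out(plan="0 0 -0.15 0 0 0;0 0 -0.2 0 0 0;0 0 -0.2 0 0 0;0 0 -0.15 0 0 0;0 0 -0.07 0 0 0;0 0 0 0 0 0;0 0 0 0 0 0")

```text
time: 12.22
eef_pos: [0.5325, -0.2299, 0.1401]
ee_rot: [[0.317, 0.948, 0.0], [0.948, -0.317, -0.0], [-0.0, 0.0, -1.0]]
wrist_force: [-2.3, 0.1, 8.5]
width: 0.0071
gripper_force: 71.4
```

```bash
python3 -c "
from h import *
st(.5326,-.2291,.14,-18.2)"
```

```text
t 12.22 p [ 0.5325 -0.2299  0.1401] yaw -18.48 tilt [ 0.0003 -0.0004] F [-2.3  0.1  8.5] T [0.07 0.4  0.05] w 0.0071 gf 71.4
units to go [ 0.004  0.019 -0.002] turn 0.056 tiltfix rx,ry: z axis x,y -> [0.004 0.004 0.   ]
```

>>> carry_out(plan="0 0 0 0 0 0;0 0 0 0 0 0;0 0 0 0 0 0;0 0 0 0 0 0;0 0 0 0 0 0;0 0 0.4 0 0 0;0 0 0.6 0 0 0;0 0 0.5 0 0 0;-0.14 -0.42 0 0 0 0.05;-0.14 -0.42 0 0 0 0;-0.14 -0.4 0 0 0 0;0 0 0 0 0 0;0 0 0 0 0 0", claw=1)

```text
time: 13.3
eef_pos: [0.5149, -0.2803, 0.1993]
ee_rot: [[0.315, 0.949, -0.0], [0.949, -0.315, -0.0], [-0.0, -0.0, -1.0]]
wrist_force: [0.3, 0.5, 0.3]
width: 0.0852
gripper_force: 0.0
```

```bash
python3 -c "
from h import *
st(.5157,-.2797,.14,-18)"
```

```text
t 13.3 p [ 0.5149 -0.2803  0.1993] yaw -18.36 tilt [-0.0004 -0.    ] F [0.3 0.5 0.3] T [0.08 0.01 0.  ] w 0.0852 gf 0.0
units to go [ 0.019  0.016 -1.482] turn 0.072 tiltfix rx,ry: z axis x,y -> [ 0.001 -0.004  0.   ]
```

>>> carry_out(plan="0.02 0.02 -0.4 0 0 0.05;0 0 -0.4 0 0 0;0 0 -0.4 0 0 0;0 0 -0.28 0 0 0;0 0 0 0 0 0")

```text
time: 13.72
eef_pos: [0.5155, -0.277, 0.1379]
ee_rot: [[0.307, 0.952, -0.003], [0.952, -0.307, 0.002], [0.001, -0.004, -1.0]]
wrist_force: [-0.6, 1.0, 0.0]
width: 0.0854
gripper_force: 0.0
```

>>> carry_out(plan="0 0 0 0 0 0;0 0 0 0 0 0;0 0 0 0 0 0;0 0 0 0 0 0;0 0 0 0 0 0;0 0 0 0 0 0;0 0 0 0 0 0;0 0 0 0 0 0", claw=-1)

```text
time: 14.38
eef_pos: [0.5164, -0.2787, 0.1407]
ee_rot: [[0.309, 0.951, 0.001], [0.951, -0.309, -0.0], [-0.0, 0.001, -1.0]]
wrist_force: [-0.9, 0.8, 2.3]
width: 0.0069
gripper_force: 70.4
```

```bash
python3 -c "
from h import *
st(.5770,.1152,.27,-4.6)"
```

```text
t 14.38 p [ 0.5164 -0.2787  0.1407] yaw -17.98 tilt [ 0.0005 -0.0003] F [-0.9  0.8  2.3] T [ 0.    0.05 -0.04] w 0.0069 gf 70.4
units to go [1.514 9.848 3.234] turn 2.677 tiltfix rx,ry: z axis x,y -> [0.003 0.006 0.   ]
```

>>> carry_out(plan="0 0 0.3 0 0 0;0 0 0.7 0 0 0;0 0 0.8 0 0 0;0 0 0.8 0 0 0;0.1 0.4 0.65 0 0 0.18;0.1 0.6 0 0 0 0.18;0.1 0.68 0 0 0 0.18;0.1 0.68 0 0 0 0.18;0.1 0.68 0 0 0 0.18;0.1 0.68 0 0 0 0.18;0.1 0.68 0 0 0 0.18;0.1 0.68 0 0 0 0.18;0.1 0.68 0 0 0 0.18;0.1 0.68 0 0 0 0.18;0.1 0.68 0 0 0 0.18;0.1 0.68 0 0 0 0.18;0.1 0.68 0 0 0 0.18;0.1 0.68 0 0 0 0.18;0.1 0.68 0 0 0 0.18;0 0.03 -0.4 0 0 -0.03")

```text
time: 16.05
eef_pos: [0.5771, 0.1234, 0.258]
ee_rot: [[0.073, 0.997, 0.005], [0.997, -0.073, 0.005], [0.005, 0.005, -1.0]]
wrist_force: [0.8, 0.3, 0.7]
width: 0.0066
gripper_force: 70.2
```

>>> carry_out(plan="0 0 -0.5 0 0 0;0 0 -0.5 0 0 0;0 0 0 0 0 0;0 0 0 0 0 0;0 0 0 0 0 0")

```text
time: 16.47
eef_pos: [0.5767, 0.1163, 0.2157]
ee_rot: [[0.081, 0.997, 0.001], [0.997, -0.081, 0.0], [0.0, 0.001, -1.0]]
wrist_force: [0.8, 1.1, -0.1]
width: 0.0068
gripper_force: 70.2
```

```bash
python3 -c "
from h import *
st(.5770,.1162,.15,-4.6)"
```

```text
t 16.47 p [0.5767 0.1163 0.2157] yaw -4.64 tilt [0.0011 0.0002] F [ 0.8  1.1 -0.1] T [-0.02 -0.09 -0.03] w 0.0068 gf 70.2
units to go [ 8.000e-03 -1.000e-03 -1.642e+00] turn 0.008 tiltfix rx,ry: z axis x,y -> [-0.003  0.012  0.   ]
```

Down to ~10 mm in, check, then home.

>>> carry_out(plan="0 0 -0.3 0 0 0;0 0 -0.2 0 0 0;0 0 -0.1 0 0 0;0 0 -0.1 0 0 0;0 0 -0.1 0 0 0;0 0 -0.1 0 0 0;0 0 0 0 0 0")

```text
time: 17.05
eef_pos: [0.5767, 0.116, 0.1776]
ee_rot: [[0.081, 0.997, 0.001], [0.997, -0.081, 0.0], [0.0, 0.001, -1.0]]
wrist_force: [4.5, 0.0, -2.8]
width: 0.007
gripper_force: 69.7
```

>>> carry_out(plan="0 0 -0.15 0 0 0;0 0 -0.15 0 0 0;0 0 -0.15 0 0 0;0 0 -0.15 0 0 0;0 0 -0.1 0 0 0;0 0 -0.03 0 0 0;0 0 0 0 0 0")

```text
time: 17.63
eef_pos: [0.5769, 0.1162, 0.1505]
ee_rot: [[0.081, 0.997, 0.002], [0.997, -0.081, -0.0], [-0.0, 0.002, -1.0]]
wrist_force: [1.0, -1.4, 14.3]
width: 0.0071
gripper_force: 72.5
```

```bash
python3 -c "
from h import *
st(.5770,.1162,.15,-4.6)"
```

```text
t 17.63 p [0.5769 0.1162 0.1505] yaw -4.64 tilt [ 0.0017 -0.0005] F [ 1.  -1.4 14.3] T [-0.45 -0.04 -0.03] w 0.0071 gf 72.5
units to go [ 0.002 -0.001 -0.012] turn 0.008 tiltfix rx,ry: z axis x,y -> [0.005 0.02  0.   ]
```

>>> carry_out(plan="0 0 0.01 0 0 -0.8;0 0 0 0 0 -0.8;0 0 0 0 0 -0.8;0 0 0 0 0 -0.8;0 0 0 0 0 -0.8;0 0 0 0 0 0")

```text
time: 18.13
eef_pos: [0.5771, 0.1161, 0.1505]
ee_rot: [[0.421, 0.907, 0.002], [0.907, -0.421, -0.0], [0.001, 0.002, -1.0]]
wrist_force: [2.7, -0.9, 9.3]
width: 0.0072
gripper_force: 71.8
```

```bash
python3 -c "
from h import *
st()"
```

```text
t 18.13 p [0.5771 0.1161 0.1505] yaw -24.89 tilt [ 0.0023 -0.0003] F [ 2.7 -0.9  9.3] T [-0.38 -0.58 -0.02] w 0.0072 gf 71.8
```

>>> carry_out(plan="0 0 0 0 0 -0.8;0 0 0 0 0 -0.8;0 0 0 0 0 -0.4;0 0 0 0 0 0")

```text
time: 18.47
eef_pos: [0.5771, 0.1162, 0.1505]
ee_rot: [[0.57, 0.822, 0.002], [0.822, -0.57, -0.0], [0.001, 0.002, -1.0]]
wrist_force: [2.2, -2.1, 9.9]
width: 0.0069
gripper_force: 71.8
```

```bash
python3 -c "
from h import *
st()"
```

```text
t 18.47 p [0.5771 0.1162 0.1505] yaw -34.74 tilt [ 0.0022 -0.0002] F [ 2.2 -2.1  9.9] T [-0.05 -0.23  0.38] w 0.0069 gf 71.8
```

>>> carry_out(plan="0 0 0 0 0 -0.8;0 0 0 0 0 -0.8;0 0 0 0 0 0")

```text
time: 18.72
eef_pos: [0.5772, 0.1162, 0.1506]
ee_rot: [[0.68, 0.734, 0.002], [0.734, -0.68, -0.0], [0.001, 0.002, -1.0]]
wrist_force: [2.9, -2.8, 10.3]
width: 0.0069
gripper_force: 77.0
```

```bash
python3 -c "
from h import *
st()"
```

```text
t 18.72 p [0.5772 0.1162 0.1506] yaw -42.81 tilt [ 0.0023 -0.0001] F [ 2.9 -2.8 10.3] T [0.31 0.15 0.8 ] w 0.0069 gf 77.0
```

>>> carry_out(plan="0 0 0 0 0 0.9;0 0 0 0 0 0.9;0 0 0 0 0 0.9;0 0 0 0 0 0.9;0 0 0 0 0 0.9;0 0 0 0 0 0.9;0 0 0 0 0 0.9;0 0 0 0 0 0.9;0 0 0 0 0 0.9;0 0 0 0 0 0.7;0 0 0 0 0 0")

```text
time: 19.63
eef_pos: [0.5778, 0.1163, 0.1506]
ee_rot: [[-0.026, 1.0, 0.003], [1.0, 0.026, 0.001], [0.001, 0.003, -1.0]]
wrist_force: [4.6, -1.0, 7.7]
width: 0.0069
gripper_force: 71.5
```

```bash
python3 -c "
from h import *
st(.5164,-.2787,.14,-18)"
```

```text
t 19.63 p [0.5778 0.1163 0.1506] yaw 1.51 tilt [0.0034 0.001 ] F [ 4.6 -1.   7.7] T [-0.12 -1.08 -0.39] w 0.0069 gf 71.5
units to go [-1.534 -9.875 -0.264] turn -3.902 tiltfix rx,ry: z axis x,y -> [-0.011  0.039  0.   ]
```

>>> carry_out(plan="0 0 0 0 0 -0.7;0 0 0 0 0 -0.5;0 0 0 0 0 0;0 0 0.3 0 0 0;0 0 0.6 0 0 0;0 0 0.7 0 0 0;0 0 0.7 0 0 0;-0.1 -0.3 0.7 0 0 -0.18;-0.1 -0.6 0 0 0 -0.18;-0.1 -0.7 0 0 0 -0.18;-0.1 -0.7 0 0 0 -0.18;-0.1 -0.7 0 0 0 -0.18;-0.1 -0.7 0 0 0 -0.18;-0.1 -0.7 0 0 0 -0.18;-0.1 -0.7 0 0 0 -0.18;-0.1 -0.7 0 0 0 -0.18;-0.1 -0.7 0 0 0 -0.18;-0.1 -0.7 0 0 0 -0.18;-0.1 -0.7 0 0 0 -0.18;-0.1 -0.7 0 0 0 -0.18")

```text
time: 21.3
eef_pos: [0.5228, -0.2284, 0.2685]
ee_rot: [[0.282, 0.96, -0.003], [0.96, -0.282, 0.002], [0.001, -0.003, -1.0]]
wrist_force: [0.8, 0.4, -0.3]
width: 0.0069
gripper_force: 70.3
```

>>> carry_out(plan="-0.1 -0.65 0 0 0 -0.18;-0.1 -0.6 -0.4 0 0 -0.15;0 0 -0.4 0 0 0;0 0 -0.4 0 0 0;0 0 0 0 0 0;0 0 0 0 0 0;0 0 0 0 0 0")

```text
time: 21.88
eef_pos: [0.5164, -0.2772, 0.2218]
ee_rot: [[0.308, 0.951, -0.001], [0.951, -0.308, 0.001], [0.0, -0.001, -1.0]]
wrist_force: [-0.5, -0.5, -0.4]
width: 0.0071
gripper_force: 70.3
```

```bash
python3 -c "
from h import *
st(.5164,-.2787,.14,-18)"
```

```text
t 21.88 p [ 0.5164 -0.2772  0.2218] yaw -17.93 tilt [-0.0005  0.0007] F [-0.5 -0.5 -0.4] T [0.03 0.02 0.05] w 0.0071 gf 70.3
units to go [ 1.000e-03 -3.900e-02 -2.046e+00] turn -0.014 tiltfix rx,ry: z axis x,y -> [-0.008 -0.006 -0.   ]
```

>>> carry_out(plan="0 -0.04 -0.3 0 0 0;0 0 -0.4 0 0 0;0 0 -0.2 0 0 0;0 0 -0.2 0 0 0;0 0 -0.1 0 0 0;0 0 -0.1 0 0 0;0 0 0 0 0 0")

```text
time: 22.47
eef_pos: [0.5162, -0.2793, 0.1689]
ee_rot: [[0.308, 0.951, -0.001], [0.951, -0.308, 0.0], [0.0, -0.001, -1.0]]
wrist_force: [-1.0, -0.0, -1.1]
width: 0.0068
gripper_force: 70.3
```

>>> carry_out(plan="0 0 -0.15 0 0 0;0 0 -0.2 0 0 0;0 0 -0.2 0 0 0;0 0 -0.12 0 0 0;0 0 -0.07 0 0 0;0 0 0 0 0 0;0 0 0 0 0 0")

```text
time: 23.05
eef_pos: [0.5162, -0.2793, 0.1406]
ee_rot: [[0.309, 0.951, -0.0], [0.951, -0.309, -0.0], [-0.0, -0.0, -1.0]]
wrist_force: [-2.6, 1.5, 10.0]
width: 0.0069
gripper_force: 71.8
```

```bash
python3 -c "
from h import *
st(.499,-.3332,.14,-18)"
```

```text
t 23.05 p [ 0.5162 -0.2793  0.1406] yaw -17.98 tilt [-0.0002 -0.0002] F [-2.6  1.5 10. ] T [0.34 0.82 0.06] w 0.0069 gf 71.8
units to go [-0.431 -1.347 -0.015] turn -0.004 tiltfix rx,ry: z axis x,y -> [ 0.003 -0.003  0.   ]
```

>>> carry_out(plan="0 0 0 0 0 0;0 0 0 0 0 0;0 0 0 0 0 0;0 0 0 0 0 0;0 0 0 0 0 0;0 0 0.4 0 0 0;0 0 0.6 0 0 0;0 0 0.5 0 0 0;-0.15 -0.45 0 0 0 0;-0.15 -0.45 0 0 0 0;-0.14 -0.44 0 0 0 0;0 0 0 0 0 0;0 0 0 0 0 0", claw=1)

```text
time: 24.13
eef_pos: [0.498, -0.3341, 0.1997]
ee_rot: [[0.311, 0.95, -0.0], [0.95, -0.311, -0.0], [-0.0, -0.0, -1.0]]
wrist_force: [0.1, 1.1, -0.3]
width: 0.0854
gripper_force: 0.0
```

```bash
python3 -c "
from h import *
st(.4985,-.333,.1405,-18)"
```

```text
t 24.13 p [ 0.498  -0.3341  0.1997] yaw -18.12 tilt [-0.0003 -0.0001] F [ 0.1  1.1 -0.3] T [ 0.01  0.02 -0.01] w 0.0854 gf 0.0
units to go [ 0.012  0.027 -1.479] turn 0.024 tiltfix rx,ry: z axis x,y -> [ 0.001 -0.004  0.   ]
```

>>> carry_out(plan="0 0 -0.4 0 0 0;0 0 -0.4 0 0 0;0 0 -0.4 0 0 0;0 0 -0.28 0 0 0;0 0 0 0 0 0")

```text
time: 24.55
eef_pos: [0.498, -0.3313, 0.1382]
ee_rot: [[0.307, 0.952, -0.003], [0.952, -0.307, 0.003], [0.002, -0.004, -1.0]]
wrist_force: [-0.2, -0.0, -0.0]
width: 0.0854
gripper_force: 0.0
```

>>> carry_out(plan="0 0 0 0 0 0;0 0 0 0 0 0;0 0 0 0 0 0;0 0 0 0 0 0;0 0 0 0 0 0;0 0 0 0 0 0;0 0 0 0 0 0;0 0 0 0 0 0", claw=-1)

```text
time: 25.22
eef_pos: [0.4988, -0.3332, 0.1411]
ee_rot: [[0.309, 0.951, 0.0], [0.951, -0.309, -0.0], [-0.0, 0.001, -1.0]]
wrist_force: [-0.5, -0.3, 3.6]
width: 0.0071
gripper_force: 69.1
```

```bash
python3 -c "
from h import *
st(.5770,.1152,.27,-4.6)"
```

```text
t 25.22 p [ 0.4988 -0.3332  0.1411] yaw -17.99 tilt [ 0.0005 -0.0004] F [-0.5 -0.3  3.6] T [ 0.04  0.15 -0.02] w 0.0071 gf 69.1
units to go [ 1.955 11.209  3.223] turn 2.677 tiltfix rx,ry: z axis x,y -> [0.004 0.006 0.   ]
```

>>> carry_out(plan="0 0 0.3 0 0 0;0 0 0.7 0 0 0;0 0 0.8 0 0 0;0 0 0.8 0 0 0;0.12 0.4 0.65 0 0 0.16;0.12 0.6 0 0 0 0.16;0.12 0.7 0 0 0 0.16;0.12 0.7 0 0 0 0.16;0.12 0.7 0 0 0 0.16;0.12 0.7 0 0 0 0.16;0.12 0.7 0 0 0 0.16;0.12 0.7 0 0 0 0.16;0.12 0.7 0 0 0 0.16;0.12 0.7 0 0 0 0.16;0.12 0.7 0 0 0 0.16;0.12 0.7 0 0 0 0.16;0.12 0.7 0 0 0 0.16;0.12 0.7 0 0 0 0.16;0.12 0.7 0 0 0 0.16;0.12 0.7 0 0 0 0.16")

```text
time: 26.88
eef_pos: [0.5753, 0.1002, 0.2715]
ee_rot: [[0.09, 0.996, 0.0], [0.996, -0.09, -0.0], [-0.0, 0.0, -1.0]]
wrist_force: [0.6, -0.4, -0.0]
width: 0.0072
gripper_force: 69.6
```

>>> carry_out(plan="0.03 0.41 -0.4 0 0 0.12;0 0 -0.5 0 0 0;0 0 -0.5 0 0 0;0 0 0 0 0 0;0 0 0 0 0 0;0 0 0 0 0 0")

```text
time: 27.38
eef_pos: [0.5771, 0.1153, 0.216]
ee_rot: [[0.08, 0.997, 0.001], [0.997, -0.08, 0.0], [0.0, 0.001, -1.0]]
wrist_force: [0.8, -0.5, -1.1]
width: 0.0069
gripper_force: 69.6
```

```bash
python3 -c "
from h import *
st(.5770,.1154,.15,-4.6)"
```

```text
t 27.38 p [0.5771 0.1153 0.216 ] yaw -4.61 tilt [0.0011 0.0002] F [ 0.8 -0.5 -1.1] T [0.04 0.02 0.01] w 0.0069 gf 69.6
units to go [-0.003  0.003 -1.651] turn 0.001 tiltfix rx,ry: z axis x,y -> [-0.002  0.012  0.   ]
```

>>> carry_out(plan="0 0 -0.3 0 0 0;0 0 -0.2 0 0 0;0 0 -0.1 0 0 0;0 0 -0.1 0 0 0;0 0 -0.1 0 0 0;0 0 -0.1 0 0 0;0 0 0 0 0 0")

```text
time: 27.97
eef_pos: [0.5768, 0.1153, 0.178]
ee_rot: [[0.08, 0.997, -0.0], [0.997, -0.08, 0.0], [0.0, -0.0, -1.0]]
wrist_force: [1.8, -0.3, -1.2]
width: 0.0071
gripper_force: 69.4
```

>>> carry_out(plan="0 0 -0.15 0 0 0;0 0 -0.15 0 0 0;0 0 -0.15 0 0 0;0 0 -0.15 0 0 0;0 0 -0.1 0 0 0;0 0 -0.03 0 0 0;0 0 0 0 0 0")

```text
time: 28.55
eef_pos: [0.577, 0.1154, 0.151]
ee_rot: [[0.08, 0.997, 0.001], [0.997, -0.08, -0.001], [-0.001, 0.001, -1.0]]
wrist_force: [-3.1, -2.1, 15.3]
width: 0.007
gripper_force: 72.1
```

```bash
python3 -c "
from h import *
st(.5770,.1154,.15,-4.6)"
```

```text
t 28.55 p [0.577  0.1154 0.151 ] yaw -4.59 tilt [ 0.0011 -0.0007] F [-3.1 -2.1 15.3] T [-0.42  0.79 -0.07] w 0.007 gf 72.1
units to go [-0.    -0.001 -0.024] turn -0.003 tiltfix rx,ry: z axis x,y -> [0.008 0.013 0.   ]
```

>>> carry_out(plan="0 0 0 0 0 -0.8;0 0 0 0 0 -0.8;0 0 0 0 0 -0.8;0 0 0 0 0 -0.8;0 0 0 0 0 -0.8;0 0 0 0 0 -0.8;0 0 0 0 0 -0.8;0 0 0 0 0 -0.4;0 0 0 0 0 0")

```text
time: 29.3
eef_pos: [0.5771, 0.1157, 0.151]
ee_rot: [[0.569, 0.822, 0.002], [0.822, -0.569, -0.0], [0.001, 0.001, -1.0]]
wrist_force: [-2.6, -1.2, 13.4]
width: 0.0068
gripper_force: 71.9
```

```bash
python3 -c "
from h import *
st()"
```

```text
t 29.3 p [0.5771 0.1157 0.151 ] yaw -34.71 tilt [ 0.0016 -0.0002] F [-2.6 -1.2 13.4] T [-0.29  0.56 -0.03] w 0.0068 gf 71.9
```

>>> carry_out(plan="0 0 0 0 0 -0.8;0 0 0 0 0 -0.8;0 0 0 0 0 -0.8;0 0 0 0 0 -0.8;0 0 0 0 0 -0.8;0 0 0 0 0 -0.8;0 0 0 0 0 -0.8;0 0 0 0 0 -0.8;0 0 0 0 0 -0.8;0 0 0 0 0 -0.8;0 0 0 0 0 -0.8;0 0 0 0 0 -0.4;0 0 0 0 0 0")

```text
time: 30.38
eef_pos: [0.5775, 0.1159, 0.151]
ee_rot: [[0.987, 0.163, 0.003], [0.163, -0.987, 0.0], [0.003, 0.0, -1.0]]
wrist_force: [-0.2, -0.5, 11.9]
width: 0.0073
gripper_force: 71.8
```

```bash
python3 -c "
from h import *
st()"
```

```text
t 30.38 p [0.5775 0.1159 0.151 ] yaw -80.64 tilt [0.0027 0.0003] F [-0.2 -0.5 11.9] T [-0.13  0.29  0.41] w 0.0073 gf 71.8
```

>>> carry_out(plan="0 0 0 0 0 -0.6;0 0 0 0 0 0;0 0 0 0 0 0;0 0 0 0 0 0.6;0 0 0 0 0 0.3;0 0 0 0 0 0")

```text
time: 30.88
eef_pos: [0.5776, 0.1158, 0.151]
ee_rot: [[0.982, 0.191, 0.003], [0.191, -0.982, 0.001], [0.003, -0.0, -1.0]]
wrist_force: [-1.4, -1.1, 11.3]
width: 0.0069
gripper_force: 71.7
```

>>> carry_out(plan="0 0 0 0 0 0;0 0 0 0 0 0;0 0 0 0 0 0;0 0 0 0 0 0;0 0 0 0 0 0;0 0 0 0 0 0;0 0 0.4 0 0 0;0 0 0.8 0 0 0;0 0 0.8 0 0 0;0 0 0.8 0 0 0;-0.5 0 0.8 0 0 0;-0.8 0 0.4 0 0 0;-0.8 0 0 0 0 0;-0.8 0 0 0 0 0;-0.8 0 0 0 0 0;0 0 0 0 0 0;0 0 0 0 0 0", claw=1)

```text
time: 32.3
eef_pos: [0.4277, 0.1153, 0.3101]
ee_rot: [[0.982, 0.19, 0.001], [0.19, -0.982, -0.0], [0.001, 0.0, -1.0]]
wrist_force: [0.9, 0.6, 0.8]
width: 0.0851
gripper_force: 0.0
```

```bash
python3 -c "
from h import *
st()
s=snap('scene','f.png')
t=snap('top','f2.png')
f=lambda im,u,v,w:cv2.resize(im[v-w:v+w,u-w:u+w],(400,400),interpolation=cv2.INTER_CUBIC)
q=lambda c,p:map(int,w2pix(c,p))
cv2.imwrite('pics/fc.png',np.hstack([f(s['image'],*q(s,[.577,.115,.08]),40),f(s['image'],*q(s,[.51,-.28,.06]),60)]))"
```

```text
t 32.3 p [0.4277 0.1153 0.3101] yaw -79.03 tilt [ 0.0012 -0.0002] F [0.9 0.6 0.8] T [ 0.03 -0.03 -0.04] w 0.0851 gf 0.0
```

View pics/fc.png

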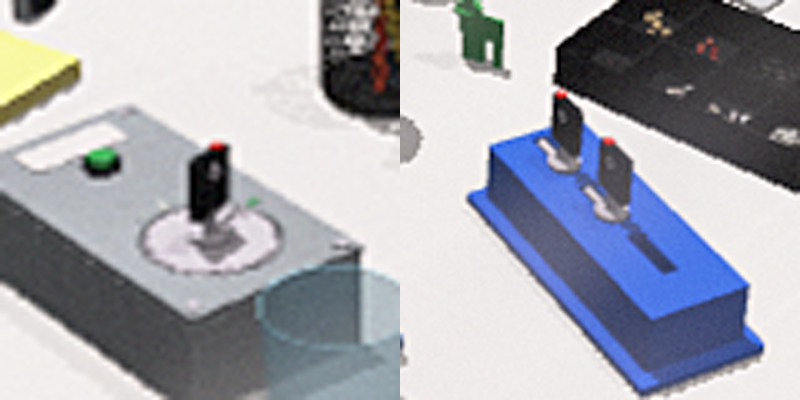

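The picture shows the key standing upright in the switch, blade towards the green mark, at about (210,235) in the crop. The other two keys stand fully down in the rack.

```bash
python3 -c "
from workcell import *
print(hand_in())"
```

```text
the job is handed in; nothing more can be done
None
```

The third key was the right one: I left it pushed home in the switch, turned clockwise until the torque rose at the stop, and let go of it; the two wrong keys are back upright and fully down in the rack, and I handed the job in at about 32 s (no verdict came back).

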